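Open up the carton rack's ratchet stop

ROBOT

A 6-joint arm with a two-finger parallel gripper is mounted at the origin on the work surface. World frame = base frame: x ahead of the robot, y to its left, z up, the work surface at z = 0. Lengths are in m, angles in degrees, forces in N, time in s.
With the tool pointing down it reaches from about 0.325 to 1 m from the base axis. Payload 5.1 kg.
Tool frame: the origin (TCP) lies between the finger pads; the fingertips stand 14 mm ahead of it and the grasp point (between the pads) lies 5 mm behind it (ctrl.tip_extent is the distance from the TCP to the fingertips, in m); z points along the fingers, y is the line along which they close (so a half turn about z gives the same grasp; the last joint's range is limited). The gripper opens to 85 mm and grips with 20 to 120 N. Pads are 22 mm wide; open, the fingers measure 114 mm over their backs; the gripper's body (76 mm by 85 mm) begins 54 mm behind the grasp point. The pads swing forward as they close: fully open they stand 13 mm farther back than shut.
Start: joints at [-4.733, 7.093, 94.555, -0, 78.352, -4.733], TCP at [0.65, -0, 0.245] pointing down, gripper open.
Joint ranges: [-149.61, 149.61], [-58.7, 133.49], [1.44, 155.28], [-77.14, 257.14], [18.33, 153.61], [-166.67, 166.67]. Speed limits (degrees/s): [147.25, 147.25, 180, 180, 180, 180].

INTERFACE

Orientations are given as a 3x3 rotation matrix whose columns are the frame's x, y, z axes.
In Python, from cell import telemetry, viewer, ctrl, nets gives the robot as it stands.
- The arm moves only by the tool jog_arm, never from a script. Its argument "targets" is a list that holds one entry, the list of rows, each a list of 5 numbers: the shift along the tool's x, y, z in mm, then the turn about the tool's z in degrees, then the opening, from 0 (shut) to 1 (fully open). A call has 1 to 8 rows; each row shifts and turns the commanded pose from where the row before left it, along the tool's axes as they then stand; what a row does not reach is not made up. A row lasts 1/10 s, in which the tool goes at most 50 mm and 8.59 degrees, less where a joint would pass 70% of its speed; a pose out of reach is approached as far as the arm can. A call with a gripper value outside its range is refused whole. The fingers move at their own pace and stop on an object; "squeeze" is the grip in N (left out, the last holds). Time passes only in rows, so rows that do not move let the fingers close. It gives the time, the measured TCP pose, the force, the opening and the grip force at its end, in the units of the state.
- telemetry.state(): the state, without advancing time (a new reading comes with each control period).
- viewer.camera(name): name is "scene" or "side" or "wrist"; returns a dict with "frame" (420x560x3 uint8, red, green, blue), "mtx" (3x3 intrinsics, pixels), "rvec" (rotation vector, rad) and "tvec" (3), from world to camera coordinates, as OpenCV has them. Camera axes: x right, y down, z forward; pixel columns grow to the right and rows downward; lengths in m; the calibration is good to about 2 mm. A picture is of the moment at which its call begins. There is no depth.
- ctrl.hand_in(): hands the job in; it is judged then, once.
Trained networks look in the newest picture that a camera, given by its name, has taken for a name from the list of things; names that differ only in an ending like _2 or _b are one class to them, and where a whole thing is asked for, a point or a joint stands for the part that bears it (a point fixed in the world has none). Each returns a list of dicts, best first, with "conf" (0 to 1); they miss things now and then, are a little off and sometimes report something else, mostly with a low value. They report only what shows in the picture. A call takes as long as a camera call. They do not tell look-alikes from the thing itself.
- nets.find_in(camera, target): "bbox" ([left, top, right, bottom] in pixels, round what is visible of it).
- nets.place_of(camera, target): "xy" ([column, row] in pixels: a listed point, or the origin of a listed thing).
The state is a dict: "time": time; "joints": joint angles; "joint_vel": joint speeds; "tau": joint torques, N m; "eef_pos": TCP position; "tool_rot": TCP orientation; "contact_force": force on the tool from outside, world axes, zero at the start; "torque": the same for the moment, N m; "finger_gap": opening from 0.0 (shut) to 1.0 (fully open); "gripper_force": force on a finger pad.
Only numpy, scipy, OpenCV 4.12 (cv2) and the standard library are available. Lean on these libraries where they do the work, as an engineer would, in place of code of your own. Each camera call takes 0.05 s, during which the arm holds its last target. There are 200 camera calls.

TASK

Make room in the carton rack on the desk: with the fingertips, press down the release key on the rack's sliding stop and, while it is pressed, push the stop back along its bar, away from the cartons, all the way to the block at the end of the bar. Then let go, so that the key springs up. Nothing is to be lifted or carried, and the cartons in the rack and the things around it stay as they are.

Things in the scene. Friction and masses are not known exactly. Their poses are not given: they have to be found in the camera images.
- rack: Low carton rack fixed to the desk: a grey slotted deck 94 mm wide (x), 332 mm long (y from -160 to +172 mm), top 30 mm above the desk, a steel toothed bar in its slot. Origin on the desk; +y runs along the bar, away from the cartons, to the end block; z up. At the -y end an aluminium plate 85 mm high, three cartons in a row against it.
- end_block (a point): Top middle of the inner face of the black block (94 mm wide, 14 mm thick, 50 mm high) at the rack's +y end, where the stop comes to rest. Axes as the rack's.
- stop (a joint): Travel of the black sliding stop along rack +y, m: 0 nearest the cartons, 0.120 at the end block; starts at 0.002 to 0.030. A ratchet (teeth every 9 mm, none in the last 20 mm) keeps it from going towards the end block unless the key is held 5 mm or more down; let up too early, it catches at the next tooth. Slides with 3 N of friction, stays where left.
- key_top (a point): Centre of the release key's top: a grey ribbed pad 60 mm (rack x) by 48 mm (rack y) in the stop's finger pocket, 60 mm above the desk when up; moves with stop and key. The rear lip's inner face is 27 mm away towards rack +y, the jaw plate's 27 mm towards -y; the other two sides are open, with cheeks 55 mm above the desk. Axes as the rack's.
- key (a joint): How far the release key is pressed straight down, m: 0 up, 0.009 at its limit (top then 51 mm above the desk). Spring: 2.5 N to start, 5 N fully down; comes back by itself. Held at 0.005 or more it frees the stop. May start up to 0.005 down where the pawl rests on a tooth.
- lip_top (a point): Top middle of the stop's rear lip (94 mm along rack x, 12 mm thick, top 84 mm above the desk). The stop, 76 mm long along the bar, is a jaw plate on the carton side (10 mm thick, top 92 mm above the desk), a 54 mm pocket with the key as its floor, then this lip; fingers on the pressed key push the stop by the lip's inner face. Axes as the rack's.
- carton_a: White and grey carton, 80 x 34 x 65 mm, loose, upright in the rack next to the end plate. Origin under its middle; z up.
- carton_b: White and blue carton, 80 x 40 x 60 mm, loose, upright in the rack, the middle one. Origin under its middle; z up.
- carton_c: Brown and white carton, 80 x 28 x 65 mm, loose, upright in the rack, nearest the stop. Origin under its middle; z up.
- bottle: White medicine bottle, 54 mm wide, 130 mm high, beyond the rack. Origin under its middle.
- cup: White paper cup, 68 mm wide, 85 mm high, beyond the rack. Origin under its middle.
- notes: Block of sticky notes in three colours, 76 x 76 x 36 mm, on the robot's side of the rack. Origin under its middle.
- marker: Blue marker pen lying along its y, 160 mm long, 14 mm high, on the robot's side of the rack. Origin under its barrel.
- calculator: Black calculator, 62 x 90 x 15 mm, lying on the robot's side of the rack. Origin under its middle.
Mind the look-alikes: they are no part of the job. Of the things that look like the calculator, take the one that is farthest to the robot's left at the start.

How it is judged (in metres and radians):
On the way, in this order (a step that is already met when the one before it is completed fails the run):
1. the release key is pressed at least 5 mm while the stop is still near the cartons (travel under 0.045) (value of joint key above 0.005 m and value of joint stop below 0.045 m), for 0.05 s.
2. the stop is pushed back to within 8 mm of the end block (value of joint stop above 0.112 m), for 0.1 s.
At the end, for the whole second after the job is handed in: The stop stands at rest within 8 mm of the end block, the key has sprung up (pressed less than 3 mm), the cartons and the things around the rack stand as they did, moved less than 25 mm and upright within 0.2 rad (value of joint stop above 0.112 m and value of joint key below 0.003 m and velocity of joint stop below 0.01 m/s and distance of each of bottle, cup, notes, marker, calculator, carton_a, carton_b, carton_c from where it was at the start of the episode below 0.025 m and angle between each of bottle, cup, notes, marker, calculator, carton_a, carton_b, carton_c's own z axis and vertical below 0.2 rad); the robot touches nothing.
It fails at once if a carton or bystander is lifted, carried, tipped or shoved (moved more than 30 mm or tilted more than 0.35 rad) (distance of any of bottle, cup, notes, marker, calculator, carton_a, carton_b, carton_c from where it was at the start of the episode above 0.03 m or angle between any of bottle, cup, notes, marker, calculator, carton_a, carton_b, carton_c's own z axis and vertical above 0.35 rad).
It fails at once if a carton is raised off the rack's deck by more than 12 mm (height (world z) of any of carton_a, carton_b, carton_c above 0.042 m).
It fails at once if a thing around the rack is raised off the desk by more than 15 mm (height (world z) of any of bottle, cup, notes, marker, calculator above 0.015 m).
It also fails if it takes over 29 s, if anything falls off the work surface, if the arm or the gripper's body presses on something with over 40 N, if the wrist force passes 120 N, or if a joint passes its speed limit or range.

## Working session

There is one attempt and no reset: what is moved stays moved. The work goes in short steps, Python scripts to look and compute and a tool call to move; the robot and the scene stay as the last step left them, time stands still between calls to the robot, and variables do not carry over. Pictures are saved under pics/ and viewed, at most 10 in all, crops included, and the job is handed in when it is done.

Besides the shell and the picture viewer there is one more tool, called after "Request:" as name(argument=value, ...) on one line, values as JSON. jog_arm: Moves the arm, as the interface text tells. Its arguments: {"type":"object","properties":{"targets":{"type":"array","items":{"type":"array","items":{"type":"array","items":{"type":"number"}}}},"squeeze":{"type":"number"}},"required":["targets"]}

```bash
mkdir -p pics; cat > h.py <<'E'
import numpy as np, cv2
from cell import telemetry, viewer, ctrl, nets
def cam(n,f=None):
    c=viewer.camera(n)
    if f: cv2.imwrite('pics/'+f,c['frame'][:,:,::-1])
    return c
def ray(c,xy):
    R=cv2.Rodrigues(np.array(c['rvec'],float))[0]; t=np.array(c['tvec'],float).ravel()
    d=R.T@np.linalg.inv(np.array(c['mtx']))@np.array([*xy,1.]); return -R.T@t,d
def at_z(c,xy,z):
    o,d=ray(c,xy); return o+d*(z-o[2])/d[2]
E
python3 - <<'E'
from h import *
Z=dict(end_block=.05,key_top=.058,lip_top=.084,rack=0,carton_a=.03,carton_b=.03,carton_c=.03,calculator=0,notes=0,marker=0,bottle=0,cup=0)
ims=[]
for n in ['scene','side']:
    c=cam(n,n+'0.png'); ims.append(c['frame'])
    for k,z in Z.items():
        for r in nets.place_of(n,k)[:3]:
            print(n,k,round(r['conf'],2),np.round(r['xy']),np.round(at_z(c,r['xy'],z),3))
E
```

```text
scene end_block 0.74 [362. 197.] [0.564 0.16  0.05 ]
scene key_top 0.68 [319. 209.] [0.541 0.028 0.058]
scene key_top 0.52 [363. 250.] [0.708 0.04  0.058]
scene lip_top 0.65 [325. 197.] [0.532 0.052 0.084]
scene lip_top 0.51 [289. 224.] [ 0.557 -0.08   0.084]
scene rack 0.83 [307. 221.] [0.522 0.005 0.   ]
scene rack 0.47 [300. 276.] [ 0.656 -0.112  0.   ]
scene carton_a 0.9 [288. 224.] [ 0.521 -0.058  0.03 ]
scene carton_a 0.75 [262. 231.] [ 0.504 -0.13   0.03 ]
scene carton_a 0.61 [275. 230.] [ 0.521 -0.098  0.03 ]
scene carton_b 0.9 [288. 224.] [ 0.521 -0.058  0.03 ]
scene carton_b 0.75 [262. 231.] [ 0.504 -0.13   0.03 ]
scene carton_b 0.61 [275. 230.] [ 0.521 -0.098  0.03 ]
scene carton_c 0.9 [288. 224.] [ 0.521 -0.058  0.03 ]
scene carton_c 0.75 [262. 231.] [ 0.504 -0.13   0.03 ]
scene carton_c 0.61 [275. 230.] [ 0.521 -0.098  0.03 ]
scene calculator 0.95 [222. 254.] [ 0.494 -0.247  0.   ]
scene calculator 0.95 [148. 196.] [ 0.199 -0.33   0.   ]
scene calculator 0.78 [185. 222.] [ 0.343 -0.282  0.   ]
scene notes 0.97 [325. 180.] [0.423 0.144 0.   ]
scene notes 0.68 [274. 230.] 
[... 720 characters left out ...]
.] [ 0.507 -0.084  0.03 ]
side carton_b 0.64 [296. 249.] [ 0.5   -0.127  0.03 ]
side carton_c 0.98 [285. 230.] [ 0.519 -0.062  0.03 ]
side carton_c 0.88 [287. 237.] [ 0.507 -0.084  0.03 ]
side carton_c 0.64 [296. 249.] [ 0.5   -0.127  0.03 ]
side calculator 0.9 [238. 292.] [ 0.351 -0.134  0.   ]
side calculator 0.89 [329. 298.] [ 0.491 -0.251  0.   ]
side calculator 0.82 [271. 345.] [ 0.339 -0.272  0.   ]
side notes 0.9 [212. 212.] [0.428 0.127 0.   ]
side marker 0.95 [250. 246.] [ 0.439 -0.034  0.   ]
side marker 0.58 [212. 211.] [0.431 0.132 0.   ]
side bottle 0.75 [340. 229.] [ 0.647 -0.107  0.   ]
side cup 0.81 [300. 187.] [0.674 0.089 0.   ]
side cup 0.18 [250. 171.] [0.605 0.238 0.   ]
```

View pics/scene0.png

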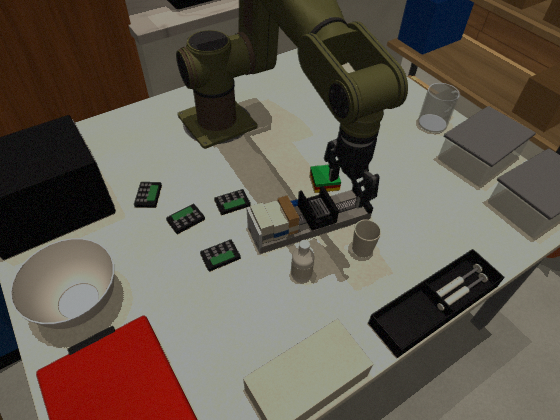

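View pics/side0.png

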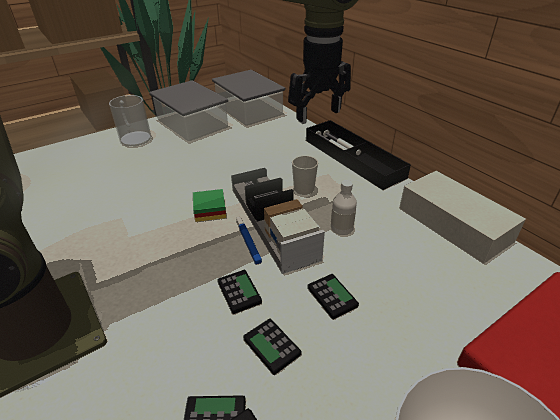

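The scene picture shows the rack at about (310,215): stop and key at (319,209), end block at (362,197), cartons at (262–288, 225–232). The side picture shows the same rack, with the lip at (268,181), the end block at (249,173) and the key at (274,198).

What could be taken for the thing I want:
- **Key and stop:** the rack at (319,209) in scene. The net's second hit at (363,250) is the cup.
- **Black tray:** (435,300). It isn't a rack.
- **Calculators:** in scene (148,196), (185,222), (231,202) and (222,254). The listed one is the farthest left, (231,202). They are bystanders only.

I choose (319,209) and will check it in a crop.

```bash
python3 - <<'E'
from h import *
a=cv2.imread('pics/scene0.png')[150:270,230:390]; b=cv2.imread('pics/side0.png')[150:270,200:360]
cv2.imwrite('pics/crop0.png',cv2.resize(np.vstack([a,b]),None,fx=2.5,fy=2.5,interpolation=cv2.INTER_CUBIC))
s=telemetry.state(); print(np.round(s['tool_rot'],3),s['eef_pos'],ctrl.tip_extent)
o=np.array([.5255,.0055]); e=np.array([.5615,.160]); u=(e-o)/np.linalg.norm(e-o); print(np.linalg.norm(e-o),u)
for p in [(.541,.028),(.543,.022)]: print('key',(np.array(p)-o)@u)
for p in [(.532,.052),(.551,.058)]: print('lip',(np.array(p)-o)@u)
E
```

```text
[[-0.  1.  0.]
 [ 1.  0. -0.]
 [-0.  0. -1.]] [ 6.49983801e-01 -1.45028162e-05  2.45327539e-01] 0.014
0.15863874053962987 [0.2269307  0.97391091]
key 0.02543042125950438
key 0.020040817200044452
lip 0.046761906800103684
lip 0.05691705550161241
```

View pics/crop0.png

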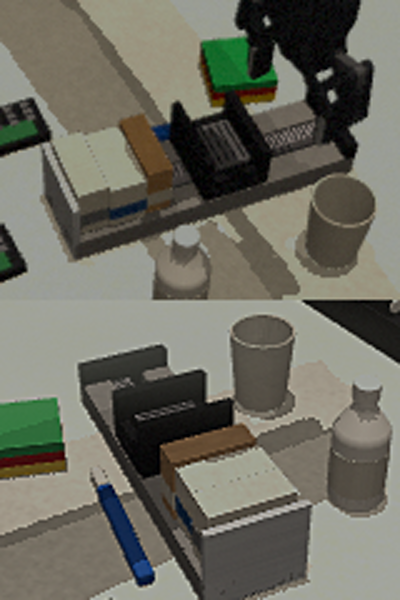

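The crop confirms it: the grey ribbed key sits in the black pocket, with the lip towards the end block. The distances match the given sizes (end block 0.1586 m against 0.158 m). Next I'll go above the key with the fingers shut.

Request:
jog_arm(targets=[[[8, -30, 10, 0, 0], [9, -40, 20, 0, 0], [9, -39, 20, 0, 0], [0, 0, 20, 7, 0], [0, 0, 10, 6.1, 0], [0, 0, 0, 0, 0]]])

```text
time: 1.9
eef_pos: [0.5395, 0.0261, 0.1634]
tool_rot: [[0.226, 0.974, -0.003], [0.974, -0.226, 0.0], [-0.001, -0.003, -1.0]]
contact_force: [-0.3, -0.1, 0.2]
finger_gap: -0.002
gripper_force: 0.0
```

```bash
python3 - <<'E'
from h import *
s=telemetry.state(); print(s['time'],np.round(s['tool_rot'],3),s['eef_pos'],s['finger_gap'])
T=s['tool_rot']; p=np.array(s['eef_pos'])
for n in ['wrist','side','scene']:
    c=cam(n,n+'1.png')
    for k,z in dict(end_block=.05,key_top=.058,lip_top=.084).items():
        for r in nets.place_of(n,k)[:2]:
            w=at_z(c,r['xy'],z); print(n,k,round(r['conf'],2),np.round(r['xy']),np.round(w,4),'tool mm',np.round(np.array(T).T@(w-p)*1000))
E
```

```text
1.9 [[ 0.226  0.974 -0.003]
 [ 0.974 -0.226  0.   ]
 [-0.001 -0.003 -1.   ]] [0.53945776 0.02612925 0.16344887] -0.0016452450539069362
wrist end_block 0.56 [264.  36.] [0.5561 0.1586 0.05  ] tool mm [133. -13. 113.]
wrist key_top 0.97 [274. 219.] [0.5327 0.0266 0.058 ] tool mm [ -1.  -6. 105.]
side end_block 0.62 [250. 171.] [0.5658 0.1691 0.05  ] tool mm [145.  -6. 113.]
side key_top 0.48 [272. 196.] [0.5447 0.0305 0.058 ] tool mm [  5.   5. 105.]
side lip_top 0.6 [264. 182.] [0.5435 0.0604 0.084 ] tool mm [34. -4. 79.]
scene end_block 0.66 [362. 195.] [0.5591 0.1654 0.05  ] tool mm [140. -12. 113.]
scene key_top 0.59 [318. 207.] [0.5328 0.0291 0.058 ] tool mm [  1.  -7. 105.]
scene lip_top 0.77 [328. 197.] [0.5364 0.0564 0.084 ] tool mm [ 29. -10.  79.]
```

View pics/wrist1.png

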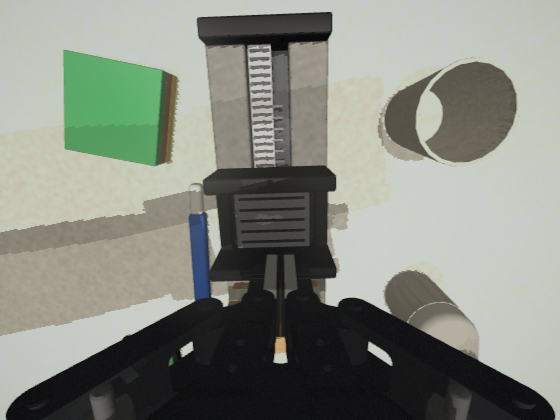

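The wrist view shows the key at (272,219), the lip at (276,180), the jaw plate at (273,262) and the end block at (264,25). The tool is lined up and needs about -6 mm in y. I'll put the tips slightly towards the lip and come down to just above the key.

Request:
jog_arm(targets=[[[4, -6, 10, 0, 0], [0, 0, 25, 0, 0], [0, 0, 25, 0, 0], [0, 0, 15, 0, 0], [0, 0, 9, 0, 0], [0, 0, 0, 0, 0]]])

```text
time: 3.1
eef_pos: [0.535, 0.0314, 0.0798]
tool_rot: [[0.227, 0.974, -0.003], [0.974, -0.227, 0.0], [-0.001, -0.003, -1.0]]
contact_force: [0.1, -0.6, 0.6]
finger_gap: 0.003
gripper_force: 0.0
```

```bash
python3 - <<'E'
from h import *
s=telemetry.state(); print(s['eef_pos'],s['contact_force'])
w=cam('wrist')['frame'][120:330,180:380]; d=cam('side')['frame'][140:240,210:310]
cv2.imwrite('pics/c2.png',np.hstack([cv2.resize(w,(400,420)),cv2.resize(d,(400,420))])[:,:,::-1])
E
```

```text
[0.53497671 0.03138363 0.07975261] [ 0.0623535  -0.62501936  0.55497253]
```

View pics/c2.png

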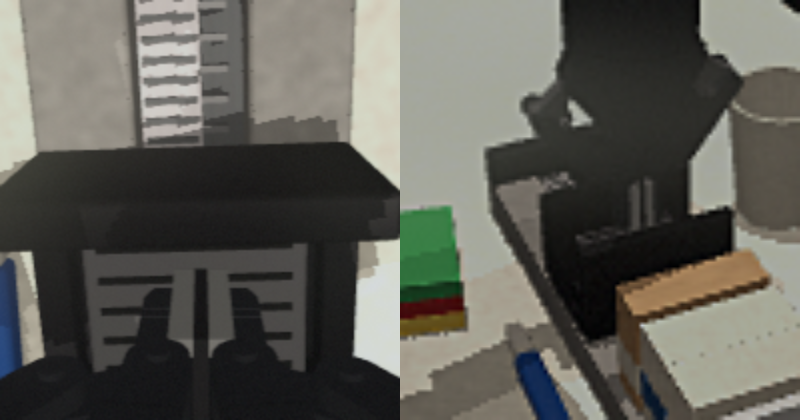

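The fingertips are inside the pocket above the key: in the wrist crop they are at (200,310), with the lip in front at (200,200) and room all round. Now I press.

Request:
jog_arm(targets=[[[0, 0, 6, 0, 0], [0, 0, 4, 0, 0], [0, 0, 3, 0, 0], [0, 0, 0, 0, 0]]])

```text
time: 3.6
eef_pos: [0.537, 0.0312, 0.069]
tool_rot: [[0.227, 0.974, 0.002], [0.974, -0.227, -0.0], [0.0, 0.002, -1.0]]
contact_force: [1.0, -0.4, 4.1]
finger_gap: -0.002
gripper_force: 1.8
```

Request:
jog_arm(targets=[[[0, 0, 3, 0, 0], [0, 0, 2, 0, 0], [0, 0, 0, 0, 0]]])

```text
time: 3.9
eef_pos: [0.5372, 0.0312, 0.0649]
tool_rot: [[0.227, 0.974, 0.002], [0.974, -0.227, -0.0], [0.0, 0.002, -1.0]]
contact_force: [-1.4, 0.4, 9.9]
finger_gap: -0.002
gripper_force: 4.9
```

The key is at its limit (tip at 51 mm, force above 5 N). Now I push along the bar.

Request:
jog_arm(targets=[[[6, 0, 0, 0, 0], [8, 0, 0, 0, 0], [10, 0, 0, 0, 0], [10, -1, 0, 0, 0], [10, 0, 0, 0, 0], [10, -1, 0, 0, 0], [0, 0, 0, 0, 0]]])

```text
time: 4.6
eef_pos: [0.5477, 0.0851, 0.065]
tool_rot: [[0.226, 0.974, 0.003], [0.974, -0.226, 0.0], [0.001, 0.003, -1.0]]
contact_force: [-0.3, 1.7, 8.7]
finger_gap: 0.001
gripper_force: 4.3
```

Request:
jog_arm(targets=[[[10, 0, 0, 0, 0], [10, -1, 0, 0, 0], [10, 0, 0, 0, 0], [6, 0, 0, 0, 0]]])

```text
time: 5.0
eef_pos: [0.5545, 0.1195, 0.0649]
tool_rot: [[0.226, 0.974, 0.002], [0.974, -0.226, -0.001], [-0.001, 0.002, -1.0]]
contact_force: [-2.2, -2.8, 9.1]
finger_gap: 0.002
gripper_force: 5.2
```

```bash
python3 - <<'E'
from h import *
s=telemetry.state(); print(s['eef_pos'],s['contact_force'])
w=cam('wrist')['frame'][60:330,140:420]; d=cam('side')['frame'][140:240,210:310]
cv2.imwrite('pics/c3.png',np.hstack([cv2.resize(w,(400,420)),cv2.resize(d,(400,420))])[:,:,::-1])
E
```

```text
[0.55452825 0.11947616 0.06490881] [-2.2271431  -2.84329214  9.12434576]
```

View pics/c3.png

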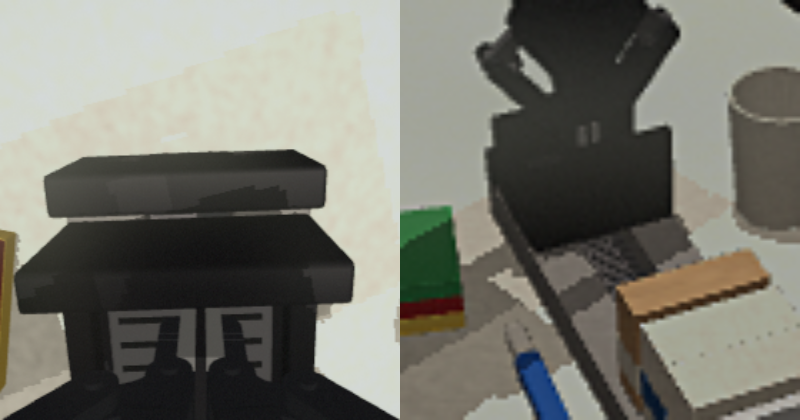

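The stop has come along and is close to the end block: in the wrist crop the lip is at (190,260) and the block at (185,185). I'll push on until it meets the block.

Request:
jog_arm(targets=[[[5, 0, 0, 0, 0], [5, 0, 0, 0, 0], [4, 0, 0, 0, 0], [0, 0, 0, 0, 0]]])

```text
time: 5.5
eef_pos: [0.5576, 0.1321, 0.0648]
tool_rot: [[0.226, 0.974, 0.001], [0.974, -0.226, -0.003], [-0.003, 0.002, -1.0]]
contact_force: [-1.8, -5.4, 10.0]
finger_gap: -0.006
gripper_force: 5.2
```

Request:
jog_arm(targets=[[[3, 0, 0, 0, 0], [3, 0, 0, 0, 0], [0, 0, 0, 0, 0], [0, 0, 0, 0, 0]]])

```text
time: 5.9
eef_pos: [0.5578, 0.1331, 0.0648]
tool_rot: [[0.225, 0.974, -0.003], [0.974, -0.225, -0.012], [-0.013, -0.0, -1.0]]
contact_force: [-6.7, -25.3, 16.4]
finger_gap: 0.0
gripper_force: 15.7
```

The force rose to 26 N with only 1 mm more motion, so the stop is at the block. I'll ease back off the lip, then lift straight up.

Request:
jog_arm(targets=[[[-6, 0, 0, 0, 0], [0, 0, -3, 0, 0], [0, 0, -8, 0, 0], [0, 0, -20, 0, 0], [0, 0, -40, 0, 0], [0, 0, -40, 0, 0], [0, 0, 0, 0, 0]]])

```text
time: 6.6
eef_pos: [0.5596, 0.1342, 0.1808]
tool_rot: [[0.226, 0.974, 0.01], [0.974, -0.226, 0.002], [0.004, 0.009, -1.0]]
contact_force: [0.9, 0.1, 0.9]
finger_gap: 0.003
gripper_force: 0.0
```

```bash
python3 - <<'E'
from h import *
w=cam('wrist')['frame'][:,80:480]; d=cam('side')['frame'][140:240,210:310]
cv2.imwrite('pics/c4.png',np.hstack([cv2.resize(w,(400,420)),cv2.resize(d,(400,420))])[:,:,::-1])
E
```

```text
(no output)
```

View pics/c4.png

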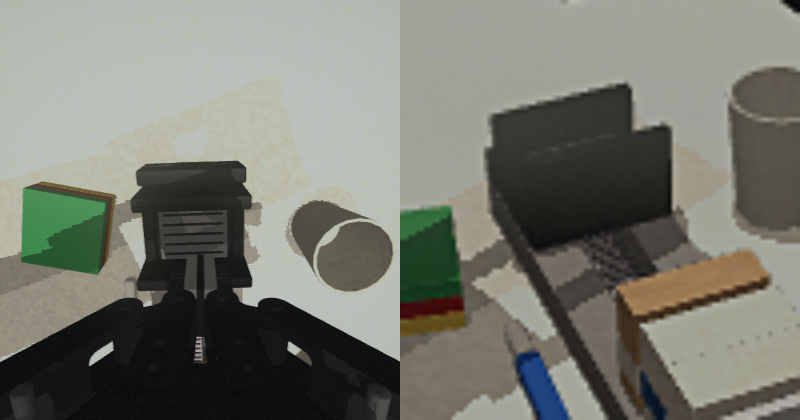

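```bash
python3 - <<'E'
from h import *
o=np.array([.5255,.0055]); u=np.array([.227,.974])
for n in ['wrist','side','scene']:
    c=cam(n)
    if n=='wrist':
        f=c['frame'][130:310,190:370]
        cv2.imwrite('pics/c5.png',cv2.resize(f,(600,600),interpolation=cv2.INTER_CUBIC)[:,:,::-1])
    for k,z in dict(end_block=.05,key_top=.06,lip_top=.084).items():
        for r in nets.place_of(n,k)[:1]:
            w=at_z(c,r['xy'],z); print(n,k,round(r['conf'],2),np.round(r['xy']),'local y',round((w[:2]-o)@u,4))
    # predicted pixels for stop at travel 0.120 / 0.110: lip rear top edge
    for t in (.120,.112,.105):
        P=np.array([[*(o+u*(t+.038)),.084],[*(o+u*(t-.038)),.092],[*(o+u*(t-.028)),.092],[*(o+u*.172),.05]])
        print(n,t,np.round(cv2.projectPoints(P,np.array(c['rvec'],float),np.array(c['tvec'],float),np.array(c['mtx'],float),None)[0].reshape(-1,2)).tolist())
E
```

```text
wrist key_top 0.86 [275. 233.] local y 0.1153
wrist lip_top 0.58 [275. 206.] local y 0.1459
wrist 0.12 [[281.0, 190.0], [281.0, 287.0], [281.0, 275.0], [281.0, 165.0]]
wrist 0.112 [[281.0, 200.0], [281.0, 296.0], [281.0, 284.0], [281.0, 165.0]]
wrist 0.105 [[281.0, 209.0], [281.0, 303.0], [281.0, 292.0], [281.0, 165.0]]
side key_top 0.74 [250. 161.] local y 0.2001
side lip_top 0.63 [258. 176.] local y 0.0875
side 0.12 [[249.0, 162.0], [259.0, 174.0], [258.0, 172.0], [249.0, 170.0]]
side 0.112 [[250.0, 163.0], [260.0, 176.0], [259.0, 174.0], [249.0, 170.0]]
side 0.105 [[251.0, 165.0], [261.0, 177.0], [260.0, 175.0], [249.0, 170.0]]
scene end_block 0.59 [362. 196.] local y 0.1594
scene key_top 0.77 [347. 199.] local y 0.1121
scene lip_top 0.78 [359. 190.] local y 0.1435
scene 0.12 [[363.0, 188.0], [338.0, 193.0], [342.0, 192.0], [366.0, 195.0]]
scene 0.112 [[361.0, 189.0], [336.0, 193.0], [339.0, 192.0], [366.0, 195.0]]
scene 0.105 [[358.0, 189.0], [333.0, 194.0], [337.0, 193.0], [366.0, 195.0]]
```

View pics/c5.png

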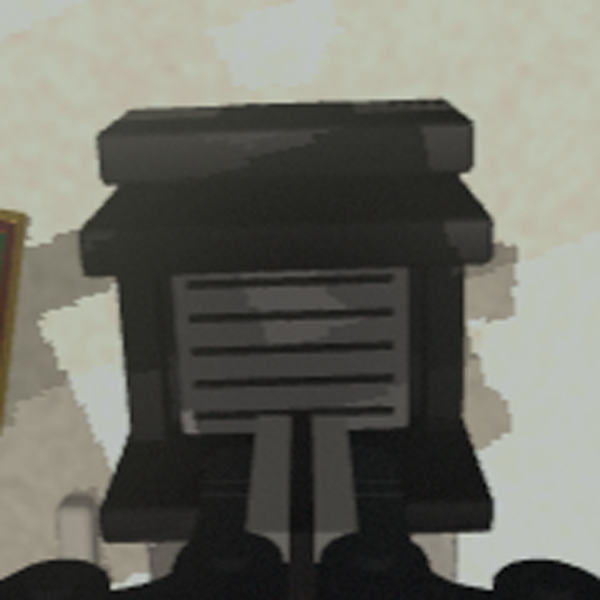

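In the close view, the lip's rear edge is at row 184 and the block's far edge at row 161. The 23 px between them fits a travel of 0.120 m (25 px predicted; 0.112 m would give 35 px). The arm is clear of everything, so I'm handing in.

```bash
python3 -c "
from cell import ctrl
print(ctrl.hand_in())"
```

```text
the job is handed in; nothing more can be done
None
```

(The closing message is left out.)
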